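Ready a blind spacer for thread-locker

ROBOT

A 6-joint arm with a two-finger parallel gripper is mounted at the origin on the work surface. World frame = base frame: x ahead of the robot, y to its left, z up, the work surface at z = 0. Lengths are in m, angles in rad, forces in N, time in s.
With the tool pointing down it reaches from about 0.35 to 0.875 m from the base axis. Payload 4.2 kg.
Tool frame: the origin (TCP) lies at the very end of the fingers, on their centre line; the grasp point (between the pads) lies 19 mm behind it; y points along the fingers, x is the direction in which the jaws open and shut, and the axes are right-handed (so a half turn about y gives the same grasp; the last joint's range is limited). The gripper opens to 87 mm and grips with 3 to 60 N. Pads are 19 mm wide; open, the fingers measure 117 mm over their backs; the gripper's body (75 mm by 190 mm) begins 51 mm behind the grasp point.
Start: joints at [1.5, 0.385, 0.008, 0, -1.194, -0.259], TCP at [0.202, 0.591, 0.223] pointing down, gripper open.
Joint ranges: [-3.14, 3.14], [-1.21, 2.06], [-1.07, 1.41], [-3.16, 2.05], [-2.99, -0.16], [-3.1, 3.1]. Speed limits (rad/s): [2.79, 2.79, 3.14, 3.14, 3.14, 3.14].

INTERFACE

Orientations are given as a unit quaternion [x, y, z, w].
In Python, from workcell import r gives the robot as it stands. The module is installed in compiled form; this text tells all that it offers.
- The arm moves only by the tool send_rows, never from a script. Its argument "increments" is a list of rows, each a list of 2 entries, a list of its own where there are three numbers: the shift along the world's x, y, z in mm, then the turn, a rotation vector about the world's x, y, z in rad. In form: [[[dx, dy, dz], [ax, ay, az]], ...]. A call has 1 to 12 rows; each row is the pose to reach, as a shift and turn from the pose commanded when the call began; what a row does not reach only later rows make up. A row lasts 1/10 s, in which the tool goes at most 50 mm and 8.59 degrees, less where a joint would pass 70% of its speed; a pose out of reach is approached as far as the arm can. A call with a gripper value outside its range is refused whole. "gripper" is the opening in per cent of the stroke, from 0 (shut) to 100 (fully open), set as the call begins (left out, the last holds). The fingers move at their own pace and stop on an object; the grip force is fixed at half the most. Time passes only in rows, so rows that repeat a pose let the fingers close. It gives the time, the measured TCP pose, the force and the opening at its end, in the units of the state.
- r.get_obs(): the state, without advancing time (a new reading comes with each control period).
- r.grab_frame(name): name is "scene" or "top"; returns (picture, depth): 480x640x3 uint8, red, green, blue; 480x640 float32, m along the optical axis (not along the pixel's ray), 0 where there is no reading.
- r.camera_params(name): a dict with "camera_matrix" (3x3 intrinsics, pixels), "rvec" (rotation vector, rad) and "tvec" (3), from world to camera coordinates, as OpenCV has them. Camera axes: x right, y down, z forward; pixel columns grow to the right and rows downward; lengths in m; the calibration is good to about 2 mm. A picture is of the moment at which its call begins. camera_params takes no time and is no camera call.
- r.finish_job(): hands the job in, once; it reports no verdict.
Trained networks look in the newest picture that a camera, given by its name, has taken for a name from the list of things; names that differ only in an ending like _2 or _b are one class to them, and where a whole thing is asked for, a point or a joint stands for the part that bears it (a point fixed in the world has none). Each returns a list of dicts, best first, with "conf" (0 to 1); they miss things now and then, are a little off and sometimes report something else, mostly with a low value. They report only what shows in the picture. A call takes as long as a camera call. They do not tell look-alikes from the thing itself.
- r.boxes_of(camera, name): "uv" ([column, row] in pixels, amid what is visible of it).
- r.tip_of(camera, name): "uv" ([column, row] in pixels: a listed point, or the origin of a listed thing).
The state is a dict: "time_s": time; "qpos": joint angles; "dq": joint speeds; "joint_torque": joint torques, N m; "tool_pos": TCP position; "orientation": TCP orientation; "ft_force": force on the tool from outside, world axes, zero at the start; "moment": the same for the moment, N m; "opening": finger opening in m.
Only numpy, scipy, OpenCV 4.12 (cv2) and the standard library are available. Lean on these libraries where they do the work, as an engineer would, in place of code of your own. Each camera call takes 0.05 s, during which the arm holds its last target.

TASK

Get a blind spacer ready for a drop of thread-locker: lift the loose cap straight off the bottle and set it, mouth down, inside the round holder, letting go of it there. Then pick the square aluminium spacer off its rest, find the end with the blind hole, turn the spacer so that the hole looks straight up, and hold it about 20 cm above the bench over the middle of the steel dish. Finish while still holding it there, steady, with nothing but the gripper carrying it, and leave the other things on the bench where they are.

Things in the scene. Friction and masses are not known exactly. Their poses are not given: they have to be found in the camera images.
- bottle_shoulder (a point): White bottle, 48 mm across, fixed upright in an 80 mm round weighted foot. The point is on the bottle's axis at its flat shoulder, 75 mm above the bench, on which the cap's rim rests. Under the cap a collar 22 mm across and 10 mm high stands on the shoulder, then a tapered nozzle; the nozzle tip is 35 mm above the shoulder.
- cap_mid (a point): Plain grey plastic over-cap, a hollow cylinder 34 mm in outer diameter and 55 mm tall, wall 3 mm, closed top, about 25 g. It sits loose (no thread) on the bottle's shoulder, mouth down, over the nozzle. The point is on its axis half-way up; its z axis points to the closed top. It must rise more than 35 mm to clear the nozzle.
- holder_floor (a point): Low round black plastic cup fixed to the bench: 60 mm outer diameter, 48 mm inner diameter, rim 17 mm above the bench. The point is the centre of its inner floor, 5 mm above the bench and 12 mm below the rim.
- spacer_mid (a point): Plain square aluminium spacer, 26 x 26 mm in section, 46 mm long, about 75 g, lying level on the rest, centre 53 mm above the bench. One end has a blind round hole 12 mm in diameter, 30 mm deep; the other is closed; which way the hole points varies. The point is the spacer's centre, half-way along; its z axis runs lengthwise out of the hole end, x and y are square to the flats.
- rest: Fixed rubber block under the spacer, 34 mm long (along the spacer), 18 mm wide, 40 mm high, on a steel foot plate 50 x 60 mm, 5 mm thick. It is narrower than the spacer, so that fingers can pass down beside it. Origin at the underside.
- dish_floor (a point): Shallow round steel drip dish fixed to the bench, 100 mm across, rim 12 mm above the bench. The point is the centre of its inner floor, 4 mm above the bench.
- buzzer: Bystander, loose: black round buzzer, 18 mm across and 10 mm high. Origin at its underside. To be left alone.
- foot: Bystander, loose: black conical rubber foot, 22 mm across and 11 mm high. Origin at its underside. To be left alone.
- relay: Bystander, loose: black box-shaped relay, 20 x 16 x 11 mm. Origin at its underside. To be left alone.
- pliers: Bystander, loose: pliers lying flat, about 140 mm long and 16 mm high. Origin at its underside. To be left alone.
- shell: Bystander, loose: open white plastic enclosure half, 75 x 115 x 26 mm. Origin at its underside. To be left alone.
- screwdriver: Bystander, loose: screwdriver lying flat, 150 mm long. Origin at its underside. To be left alone.
- reel: Bystander, loose: grey solder reel standing on its flange, 54 mm across and 38 mm high. Origin at its underside. To be left alone.
Not all that is in view belongs to the job. What is shaped like the part that bears spacer_mid but green is not meant. Of the things shaped like the part that bears dish_floor, the bare steel one is meant.

How it is judged:
On the way:
1. the cap stands mouth down inside the holder, let go (horizontal distance between cap_mid and holder_floor below 0.01 m and z of cap_mid in the frame of holder_floor below 0.031 m and angle between cap_mid's own z axis and vertical below 0.15 rad and contact force between cap and the fingers below 0.1 N and linear speed of cap below 0.02 m/s), for 0.3 s.
At the end, for the whole second after the job is handed in: Cap released at rest, mouth down on the holder floor (axes within 10 mm, tilt under 0.15 rad); spacer still, gripped by the fingers (over 1 N), hole up within 0.26 rad of vertical, centre 140 to 280 mm above the bench and within 35 mm sideways of the dish centre (all of step 1 and contact force between spacer and the fingers above 1 N and angle between spacer_mid's own z axis and vertical below 0.26 rad and height (world z) of spacer_mid between 0.14 and 0.28 m and horizontal distance between spacer_mid and dish_floor below 0.035 m and linear speed of spacer below 0.03 m/s and angular speed of spacer below 0.2 rad/s); the arm keeps its last pose, push and grip.
It fails at once if a bystander is shoved more than 30 mm (distance of any of buzzer, foot, relay, pliers, shell, screwdriver, reel from where it was at the start of the episode above 0.03 m).
It also fails if it takes over 58 s, if anything falls off the work surface, if the arm or the gripper's body presses on something with over 40 N, if the wrist force passes 120 N, or if a joint passes its speed limit or range.

## Working session

There is one attempt and no reset: what is moved stays moved. The work goes in short steps, Python scripts to look and compute and a tool call to move; the robot and the scene stay as the last step left them, time stands still between calls to the robot, and variables do not carry over. Pictures are saved under pics/ and viewed, and the job is handed in when it is done.

Besides the shell and the picture viewer there is one more tool, called after ">>>" in YAML: its name, and indented under it one key for each argument. send_rows: Moves the arm, as the interface text tells. Its arguments: {"type":"object","properties":{"increments":{"type":"array"},"gripper":{"type":"number"}},"required":["increments"]}

```bash
mkdir -p pics; cat > h.py <<'E'
import numpy as np, cv2
from workcell import r
def cam(n):
    p=r.camera_params(n); K=np.array(p["camera_matrix"],float); R=cv2.Rodrigues(np.array(p["rvec"],float))[0]; t=np.array(p["tvec"],float).ravel(); return K,R,t
def atz(n,uv,z):
    K,R,t=cam(n); d=R.T@np.linalg.solve(K,[uv[0],uv[1],1]); c=-R.T@t
    return c+d*(z-c[2])/d[2]
def cloud(n,D):
    K,R,t=cam(n); v,u=np.mgrid[0:480,0:640]
    P=np.stack([(u-K[0,2])/K[0,0]*D,(v-K[1,2])/K[1,1]*D,D],-1)
    return (P-t)@R
def proj(n,p):
    K,R,t=cam(n); q=K@(R@np.array(p)+t); return q[:2]/q[2]
E
python3 - <<'E'
from h import *
for n in("scene","top"):
    im,D=r.grab_frame(n); cv2.imwrite(f"pics/{n}0.png",im[:,:,::-1]); np.savez(f"{n}0.npz",im=im,D=D)
    K,R,t=cam(n); print(n,-R.T@t,R[2],K[0,0])
o=r.get_obs();print(o)
for n in("scene","top"):
  for k in("bottle_shoulder","cap_mid","holder_floor","spacer_mid","dish_floor"):
    print(n,k,[(np.round(a["uv"]).tolist(),round(a["conf"],2)) for a in r.tip_of(n,k)][:4])
E
```

```text
scene [ 0.98129567 -0.7715698   0.7253749 ] [-0.43907071  0.69172491 -0.57335291] 507.0734802910421
top [ 0.39321468 -0.02180721  1.18594238] [ 0.09722909 -0.00724193 -0.99523568] 540.7035452496829
{'time_s': 0.1, 'qpos': array([ 1.49963535e+00,  3.85512341e-01,  6.74857932e-03, -4.55985652e-04,
       -1.19398330e+00, -2.58552922e-01]), 'dq': array([ 0.00194666, -0.00188769,  0.00242407,  0.00289493,  0.00065852,
       -0.00062146]), 'joint_torque': array([ 4.33952900e-04, -3.91693211e+01,  1.87933892e+01,  4.23195899e+00,
        1.34242134e-02, -7.76976503e-05]), 'tool_pos': array([0.20218962, 0.59082008, 0.22154069]), 'orientation': array([ 0.41167205, -0.57487523,  0.57574641, -0.4105614 ]), 'ft_force': array([ 0.03499314,  0.39987104, -0.62969785]), 'moment': array([ 0.01926961,  0.0013346 , -0.02996995]), 'opening': 0.08688479587161241}
scene bottle_shoulder [([380.0, 193.0], 0.79)]
scene cap_mid [([379.0, 184.0], 0.65)]
scene holder_floor [([375.0, 258.0], 0.89), ([319.0, 341.0], 0.26)]
scene spacer_mid [([263.0, 345.0], 0.86), ([274.0, 317.0], 0.84), ([200.0, 378.0], 0.75), ([318.0, 337.0], 0.49)]
scene dish_floor [([340.0, 310.0], 0.79), ([116.0, 324.0], 0.77), ([459.0, 270.0], 0.56)]
top bottle_shoulder [([188.0, 246.0], 0.72), ([232.0, 274.0], 0.63)]
top cap_mid [([180.0, 250.0], 0.8)]
top holder_floor [([265.0, 215.0], 0.62)]
top spacer_mid [([411.0, 249.0], 0.85), ([487.0, 262.0], 0.81), ([450.0, 223.0], 0.73), ([234.0, 274.0], 0.49)]
top dish_floor [([360.0, 202.0], 0.9)]
```

View pics/scene0.png

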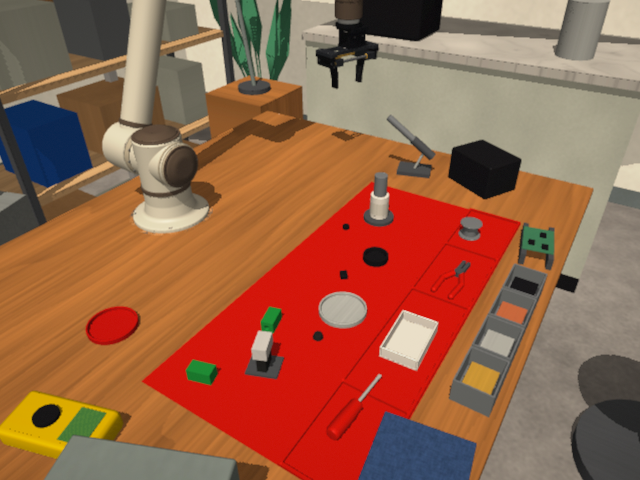

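View pics/top0.png

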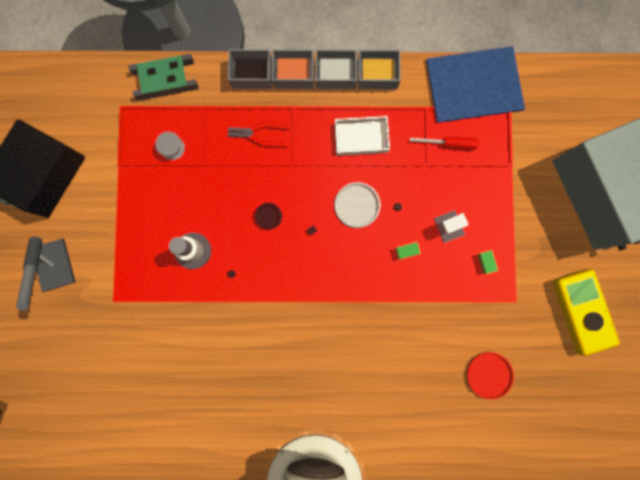

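The scene view shows the bottle and cap at (380,195), holder at (375,257), steel dish at (342,310) and aluminium spacer on its rest at (262,347). The look-alikes are the green blocks at (271,319) and (201,372) and the red dish at (113,325). In the top view they are: cap (182,247), holder (267,216), dish (358,205), spacer (455,222), green blocks (408,250) and (488,262), red dish (490,375). By the description I choose the bare aluminium block and the bare steel dish.

```bash
python3 - <<'E'
from h import *
a=np.load("scene0.npz");b=np.load("top0.npz")
c1=cv2.resize(a["im"][310:390,220:300],(400,400),interpolation=cv2.INTER_CUBIC)
c2=cv2.resize(b["im"][195:255,420:480],(400,400),interpolation=cv2.INTER_CUBIC)
cv2.imwrite("pics/crop0.png",np.hstack([c1,c2])[:,:,::-1])
for n,d in(("scene",a),("top",b)):
    P=cloud(n,d["D"]); 
    np.save(n+"P.npy",P)
    im=d["im"].astype(int)
    grey=(im.max(-1)-im.min(-1)<60)
    # spacer top
    m=(P[...,2]>0.055)&(P[...,2]<0.085)&(P[...,0]>0.3)&(P[...,0]<0.65)&(P[...,1]<-0.1)&(P[...,1]>-0.45)&grey&(d["D"]>0)
    q=P[m]; print(n,"spacer",m.sum(),q.mean(0),np.ptp(q,0),np.median(q[:,2]))
    r_=cv2.minAreaRect((q[:,:2]*1000).astype(np.float32)); print(r_)
    m=(P[...,2]>0.122)&(P[...,2]<0.14)&(P[...,1]>0.15)&(P[...,1]<0.5)&(P[...,0]>.3)&(P[...,0]<.65)
    m&=~((P[...,1]>0.5)); q=P[m]; print("cap top",m.sum(),q.mean(0) if len(q) else 0,np.ptp(q,0) if len(q) else 0)
for n,uv,z in(("top",(267,216),.005),("scene",(375,258),.005),("top",(360,202),.004),("scene",(340,310),.004),("top",(180,250),.1025),("scene",(379,184),.1025),("scene",(380,193),.075),("top",(188,246),.075),("top",(450,223),.053),("scene",(263,345),.053)):
    print(n,uv,atz(n,uv,z).round(4))
E
```

```text
scene spacer 361 [ 0.55010799 -0.29894968  0.06333526] [0.04191408 0.05256328 0.01218934] 0.06396230461773857
((547.8228149414062, -295.7685852050781), (26.759302139282227, 49.49671936035156), 23.152267456054688)
cap top 90 [0.49565322 0.26210366 0.12653405] [0.03537004 0.03512533 0.00796688]
top spacer 277 [ 0.54356872 -0.29251756  0.0664173 ] [0.04101421 0.04920844 0.01693219] 0.06645890165750264
((543.8317260742188, -293.5351257324219), (25.90290069580078, 46.87834167480469), 22.638715744018555)
cap top 245 [0.49046203 0.26685299 0.12986755] [0.03172966 0.03330315 0.01315553]
top (267, 216) [0.5683 0.1057 0.005 ]
scene (375, 258) [0.571  0.0984 0.005 ]
top (360, 202) [ 0.6    -0.0996  0.004 ]
scene (340, 310) [ 0.5918 -0.0978  0.004 ]
top (180, 250) [0.4847 0.2688 0.1025]
scene (379, 184) [0.4904 0.2636 0.1025]
scene (380, 193) [0.4929 0.2678 0.075 ]
top (188, 246) [0.4953 0.26   0.075 ]
top (450, 223) [ 0.5467 -0.2867  0.053 ]
scene (263, 345) [ 0.5482 -0.2946  0.053 ]
```

View pics/crop0.png

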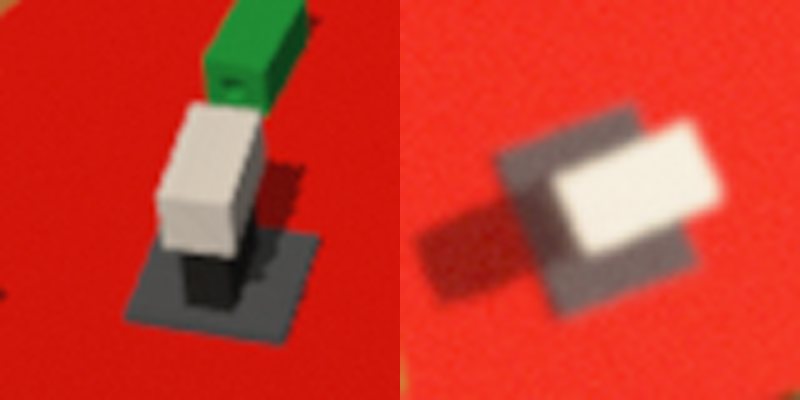

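```bash
cat > fit.py <<'E'
from h import *
from scipy.optimize import minimize
def cyl(x,y,r,z0,z1):
    a=np.linspace(0,2*np.pi,48,endpoint=False); c=np.c_[x+r*np.cos(a),y+r*np.sin(a)]
    return np.vstack([np.c_[c,np.full(48,z)] for z in(z0,z1)])
def box(x,y,yaw,l,w,z0,z1):
    d=np.array([np.cos(yaw),np.sin(yaw)]);n=np.array([-d[1],d[0]])
    return np.array([[*(np.array([x,y])+i*l/2*d+j*w/2*n),z] for i in(-1,1) for j in(-1,1) for z in(z0,z1)])
S=8
def mask(n,P):
    q=np.array([proj(n,p) for p in P]); h=cv2.convexHull(((q+.5)*S).astype(np.float32))
    m=np.zeros((480*S//1,640*S),np.uint8); cv2.fillPoly(m,[np.round(h).astype(np.int32)],255)
    return cv2.resize(m,(640,480),interpolation=cv2.INTER_AREA)/255.
def fit(n,target,model,x0,steps):
    def c(x): return np.abs(mask(n,model(x*steps+x0))-target).sum()
    s=minimize(c,np.zeros(len(x0)),method="Nelder-Mead",options=dict(initial_simplex=np.vstack([np.zeros(len(x0)),np.eye(len(x0))]),maxiter=60,xatol=.02))
    return s.x*steps+x0,s.fun,target.sum()
E
cat > f1.py <<'E'
from fit import *
dat={n:np.load(n+"0.npz") for n in("scene","top")}
mm=[]
for n in("top","scene"):
    im=dat[n]["im"].astype(int); gray=im.mean(-1); sat=im.max(-1)-im.min(-1)
    v,u=np.mgrid[0:480,0:640]
    def near(p,R): q=proj(n,p); return (np.hypot(u-q[0],v-q[1])<R)
    hold=near([.569,.102,.01],26)&(sat<70)&(gray<110)
    dish=near([.597,-.099,.006],40)&(sat<75)
    sp=near([.546,-.293,.053],26)&(sat<60)&(gray>125)
    q=proj(n,[.492,.266,.11]); 
    cap=near([.491,.266,.1025],22)&(sat<60)&(gray>95)&(gray<172)
    for nm,t,mod,x0,st in(("hold",hold,lambda x:cyl(x[0],x[1],.03,0,.017),[.569,.102],.006),
        ("dish",dish,lambda x:cyl(x[0],x[1],.05,0,.012),[.597,-.099],.006),
        ("sp",sp,lambda x:box(x[0],x[1],x[2],.046,.026,.04,.066),[.546,-.293,1.965],np.array([.006,.006,.1])),
        ("cap",cap,lambda x:cyl(x[0],x[1],.017,.075,.13),[.491,.266],.006)):
        t=t.astype(float); s=fit(n,t,mod,np.array(x0),st); print(n,nm,s[0].round(4),round(s[1],1),s[2])
        o=im.copy(); 
        mm.append(cv2.resize(np.hstack([t,mask(n,mod(s[0]))])[int(proj(n,[x0[0],x0[1],.03])[1])-40:][:80],None,fx=1,fy=1)) if 0 else None
    print(n,"cap colours",im[int(q[1])-14:int(q[1])+26:3,int(q[0])].tolist())
E
python3 f1.py
```

```text
Traceback (most recent call last):
  File "f1.py", line 17, in <module>
    t=t.astype(float); s=fit(n,t,mod,np.array(x0),st); print(n,nm,s[0].round(4),round(s[1],1),s[2])
                         ~~~^^^^^^^^^^^^^^^^^^^^^^^^^
  File "fit.py", line 16, in fit
    s=minimize(c,np.zeros(len(x0)),method="Nelder-Mead",options=dict(initial_simplex=np.vstack([np.zeros(len(x0)),np.eye(len(x0))]),maxiter=60,xatol=.02))
  File "fit.py", line 15, in c
    def c(x): return np.abs(mask(n,model(x*steps+x0))-target).sum()
                            ~~~~^^^^^^^^^^^^^^^^^^^^^
  File "fit.py", line 11, in mask
    q=np.array([proj(n,p) for p in P]); h=cv2.convexHull(((q+.5)*S).astype(np.float32))
                ~~~~^^^^^
  File "h.py", line 13, in proj
    K,R,t=cam(n); q=K@(R@np.array(p)+t); return q[:2]/q[2]
          ~~~^^^
  File "h.py", line 4, in cam
    p=r.camera_params(n); K=np.array(p["camera_matrix"],float); R=cv2.Rodrigues(np.array(p["rvec"],float))[0]; t=np.array(p["tvec"],float).ravel(); return K,R,t
ValueError: time passes only in moves, steps and waits
```

```bash
sed -i 's/^def cam(n)/import functools\n@functools.cache\ndef cam(n)/' h.py; python3 f1.py
```

```text
top hold [0.5679 0.1036] 129.9 492.0
top dish [ 0.5932 -0.0916] 109.1 1586.0
top sp [ 0.5462 -0.2954  1.8952] 73.2 312.0
top cap [0.4906 0.2671] 356.7 535.0
top cap colours [[235, 23, 12], [228, 43, 37], [165, 140, 127], [150, 140, 133], [148, 139, 130], [148, 139, 131], [146, 138, 129], [114, 103, 98], [169, 157, 136], [132, 121, 107], [79, 58, 52], [153, 38, 32], [234, 27, 16], [235, 29, 10]]
scene hold [0.5689 0.1014] 59.9 396.0
scene dish [ 0.5949 -0.0938] 196.8 1520.0
scene sp [ 0.5453 -0.2964  2.0769] 93.0 419.0
scene cap [0.4931 0.265 ] 207.0 243.0
scene cap colours [[172, 106, 51], [163, 100, 49], [120, 119, 114], [121, 119, 115], [102, 100, 97], [102, 100, 97], [102, 101, 97], [102, 101, 98], [102, 101, 96], [101, 100, 96], [194, 180, 162], [209, 193, 173], [208, 192, 172], [189, 176, 153]]
```

```bash
cat > ov.py <<'E'
from fit import *
def ov(n,im,models,crop,k,out):
    x0,y0,x1,y1=crop; c=cv2.resize(im[y0:y1,x0:x1],None,fx=k,fy=k,interpolation=cv2.INTER_CUBIC)[:,:,::-1].copy()
    for P in models:
        q=np.array([proj(n,p) for p in P]); h=cv2.convexHull(((q+.5-[x0,y0])*k).astype(np.float32))
        cv2.polylines(c,[np.round(h).astype(np.int32)],True,(255,255,0),1)
    return c
E
python3 - <<'E'
from ov import *
M=[cyl(.492,.266,.017,.075,.13),cyl(.5685,.1025,.03,0,.017),cyl(.594,-.093,.05,0,.012),box(.546,-.2955,1.97,.046,.026,.04,.066)]
a=np.load("scene0.npz")["im"];b=np.load("top0.npz")["im"]
cr=[[(345,165,415,235),(345,225,415,295),(305,275,375,345),(230,315,300,385)],[(155,215,225,285),(232,180,302,250),(323,170,393,240),(418,190,488,260)]]
rows=[np.hstack([ov(n,im,M,c,2.8,"") for c in cc]) for n,im,cc in(("scene",a,cr[0]),("top",b,cr[1]))]
cv2.imwrite("pics/ov0.png",np.vstack(rows))
E
```

```text
(no output)
```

View pics/ov0.png

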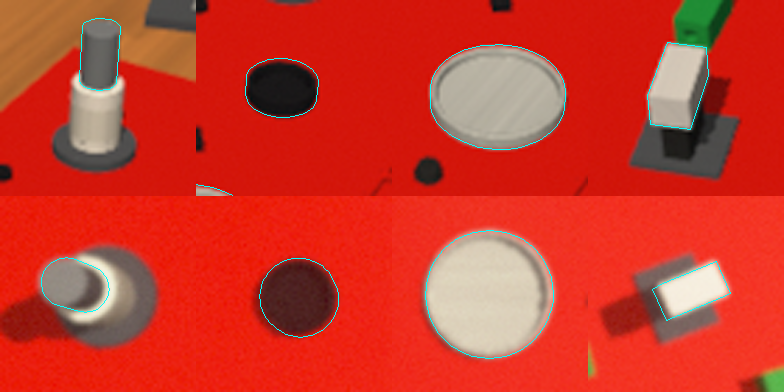

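The overlay outlines sit on all four things in both views: cap, holder, dish and spacer. The spacer end facing the scene camera, toward -y, is blank, while the green block's end shows its hole. So the hole is on the +y end.

```bash
python3 - <<'E'
from scipy.spatial.transform import Rotation as R
import numpy as np
m=R.from_quat([0.41167205,-0.57487523,0.57574641,-0.4105614]).as_matrix();print(m.round(3)); print(np.degrees(np.arctan2(m[1,0],m[0,0])))
E
```

```text
[[-0.324 -0.001  0.946]
 [-0.946 -0.002 -0.324]
 [ 0.002 -1.     0.   ]]
-108.90085664633732
```

>>> send_rows:
  increments:
    - [[24,-27,0],[0,0,0]]
    - [[53,-59,0],[0,0,0]]
    - [[82,-92,0],[0,0,0]]
    - [[111,-124,0],[0,0,0]]
    - [[140,-157,0],[0,0,0]]
    - [[169,-189,0],[0,0,0]]
    - [[198,-222,0],[0,0,0]]
    - [[227,-254,0],[0,0,0]]
    - [[256,-287,0],[0,0,0]]
    - [[275,-308,0],[0,0,0]]
    - [[290,-325,-15],[0,0,0]]
    - [[290,-325,-25],[0,0,0]]
  gripper: 100

```text
time_s: 1.8
tool_pos: [0.4935, 0.2643, 0.1969]
orientation: [-0.41, 0.576, -0.576, 0.41]
ft_force: [-1.1, 0.2, -0.3]
opening: 0.0872
```

```bash
python3 - <<'E'
from h import *
o=r.get_obs(); print({k:np.round(v,4) for k,v in o.items() if k!='joint_torque'})
E
```

```text
{'time_s': np.float64(1.8), 'qpos': array([ 7.8110e-01,  2.9480e-01, -1.9330e-01, -1.0000e-04, -1.0831e+00,
        4.5610e-01]), 'dq': array([ 0.0448,  0.0799, -0.1583, -0.0078,  0.2306, -0.026 ]), 'tool_pos': array([0.4935, 0.2643, 0.1969]), 'orientation': array([-0.4102,  0.5761, -0.5761,  0.4099]), 'ft_force': array([-1.0761,  0.2313, -0.2905]), 'moment': array([-0.0111,  0.0257, -0.0077]), 'opening': np.float64(0.0872)}
```

>>> send_rows:
  increments:
    - [[0,0,-15],[0,0,0]]
    - [[0,0,-35],[0,0,0]]
    - [[0,0,-55],[0,0,0]]
    - [[0,0,-75],[0,0,0]]
    - [[0,0,-90],[0,0,0]]
    - [[0,0,-101],[0,0,0]]
    - [[0,0,-101],[0,0,0]]

```text
time_s: 2.5
tool_pos: [0.4913, 0.266, 0.095]
orientation: [0.412, -0.575, 0.575, -0.41]
ft_force: [0.2, -0.5, -0.1]
opening: 0.0872
```

```bash
python3 - <<'E'
from h import *
for n in("scene","top"):
    im,D=r.grab_frame(n); p=proj(n,[.492,.266,.12]).astype(int); cv2.imwrite(f"pics/{n}1.png",cv2.resize(im[p[1]-50:p[1]+50,p[0]-50:p[0]+50],(400,400),interpolation=2)[:,:,::-1])
cv2.imwrite("pics/g1.png",np.hstack([cv2.imread("pics/scene1.png"),cv2.imread("pics/top1.png")]))
E
```

```text
(no output)
```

View pics/g1.png

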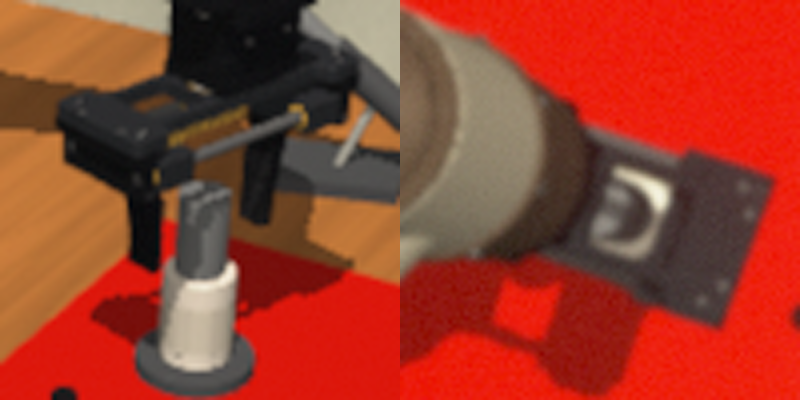

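The scene crop shows the cap between the two open fingers, well centred; close.

>>> send_rows:
  increments:
    - [[0,0,1],[0,0,0]]
    - [[0,0,2],[0,0,0]]
    - [[0,0,2],[0,0,0]]
    - [[0,0,2],[0,0,0]]
    - [[0,0,2],[0,0,0]]
    - [[0,0,2],[0,0,0]]
    - [[0,0,2],[0,0,0]]
    - [[0,0,2],[0,0,0]]
  gripper: 20

```text
time_s: 3.4
tool_pos: [0.4924, 0.2663, 0.0985]
orientation: [0.411, -0.575, 0.575, -0.411]
ft_force: [0.9, -0.2, -0.1]
opening: 0.034
```

>>> send_rows:
  increments:
    - [[0,0,4],[0,0,0]]
    - [[0,0,14],[0,0,0]]
    - [[0,0,29],[0,0,0]]
    - [[0,0,44],[0,0,0]]
    - [[0,0,59],[0,0,0]]
    - [[0,0,70],[0,0,0]]
    - [[0,0,75],[0,0,0]]
    - [[0,0,75],[0,0,0]]

```text
time_s: 4.2
tool_pos: [0.4926, 0.2665, 0.1744]
orientation: [-0.411, 0.575, -0.575, 0.412]
ft_force: [-0.3, -0.0, 0.1]
opening: 0.034
```

```bash
cat > two.py <<'E'
from h import *
import sys
def shot(out,p,h=50,pt=None):
    L=[]
    for n in("scene","top"):
        im,D=r.grab_frame(n); np.savez(out+n+".npz",im=im,D=D); q=proj(n,p).astype(int); im=np.pad(im,((h,h),(h,h),(0,0))); L.append(cv2.resize(im[q[1]:q[1]+2*h,q[0]:q[0]+2*h],(400,400),interpolation=2)[:,:,::-1])
    cv2.imwrite(f"pics/{out}.png",np.hstack(L))
E
python3 -c "
from two import *
shot('g2',[.492,.266,.17])"
```

```text
(no output)
```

View pics/g2.png

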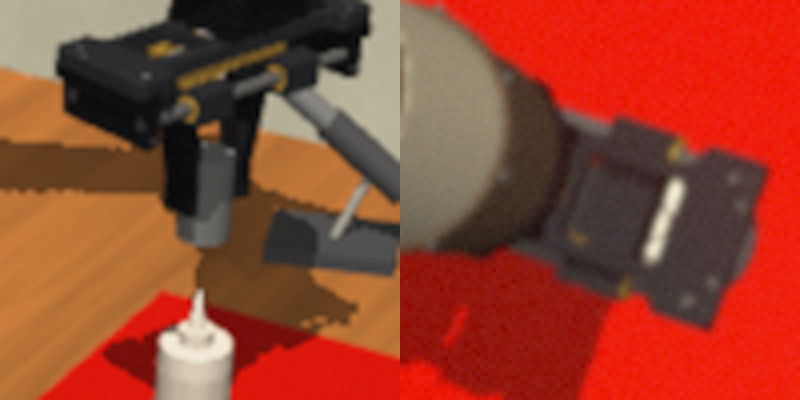

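The bottle's nozzle is bare and the cap hangs upright in the fingers. Next I move over the holder.

>>> send_rows:
  increments:
    - [[6,-13,0],[0,0,0]]
    - [[19,-41,0],[0,0,0]]
    - [[34,-73,0],[0,0,0]]
    - [[49,-106,0],[0,0,0]]
    - [[62,-135,-10],[0,0,0]]
    - [[71,-154,-30],[0,0,0]]
    - [[76,-164,-60],[0,0,0]]
    - [[76,-164,-90],[0,0,0]]
    - [[76,-164,-110],[0,0,0]]
    - [[76,-164,-115],[0,0,0]]
    - [[76,-164,-115],[0,0,0]]

```text
time_s: 5.4
tool_pos: [0.568, 0.1015, 0.0576]
orientation: [-0.412, 0.575, -0.575, 0.41]
ft_force: [0.2, -0.5, 0.1]
opening: 0.0337
```

```bash
cat > ovs.py <<'E'
from two import *
from ov import *
def shov(out,p,M,h=50):
    shot(out,p,h); L=[]
    for n in("scene","top"):
        im=np.load(out+n+".npz")["im"]; q=proj(n,p).astype(int); L.append(ov(n,im,M,(q[0]-h,q[1]-h,q[0]+h,q[1]+h),400/(2*h),""))
    cv2.imwrite(f"pics/{out}.png",np.hstack(L))
E
python3 -c "
from ovs import *
print(r.get_obs()['tool_pos'])
shov('g3',[.5685,.1025,.06],[cyl(.5685,.1025,.03,0,.017),cyl(.5685,.1025,.017,.036,.091)],40)"
```

```text
[0.56796019 0.1015353  0.05759024]
```

View pics/g3.png

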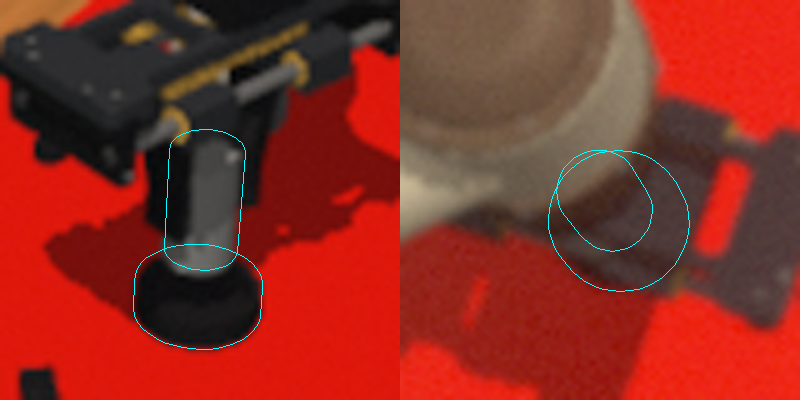

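The cap (scene crop, bottom near (203,272)) hangs over the holder centre within a couple of mm of the model. Lowering.

>>> send_rows:
  increments:
    - [[0,0,-6],[0,0,0]]
    - [[0,0,-12],[0,0,0]]
    - [[0,0,-18],[0,0,0]]
    - [[0,0,-23],[0,0,0]]
    - [[0,0,-26],[0,0,0]]
    - [[0,0,-28],[0,0,0]]
    - [[0,0,-28],[0,0,0]]
    - [[0,0,-28],[0,0,0]]

```text
time_s: 6.3
tool_pos: [0.5685, 0.1023, 0.0306]
orientation: [0.411, -0.575, 0.575, -0.411]
ft_force: [0.1, -0.0, -0.1]
opening: 0.0338
```

>>> send_rows:
  increments:
    - [[0,0,-1],[0,0,0]]
    - [[0,0,-2],[0,0,0]]
    - [[0,0,-2],[0,0,0]]
    - [[0,0,-2],[0,0,0]]

```text
time_s: 6.7
tool_pos: [0.5684, 0.1023, 0.0286]
orientation: [-0.411, 0.575, -0.575, 0.411]
ft_force: [0.1, 0.2, 0.4]
opening: 0.0336
```

>>> send_rows:
  increments:
    - [[0,0,-1],[0,0,0]]
    - [[0,0,-1],[0,0,0]]
    - [[0,0,-1],[0,0,0]]
    - [[0,0,-1],[0,0,0]]

```text
time_s: 7.1
tool_pos: [0.5685, 0.1023, 0.0284]
orientation: [0.411, -0.575, 0.575, -0.411]
ft_force: [-2.3, -0.2, 5.2]
opening: 0.0339
```

>>> send_rows:
  increments:
    - [[0,0,0],[0,0,0]]
    - [[0,0,0],[0,0,0]]
    - [[0,0,0],[0,0,0]]
    - [[0,0,0],[0,0,0]]
    - [[0,0,0],[0,0,0]]
    - [[0,0,0],[0,0,0]]
  gripper: 80

```text
time_s: 7.7
tool_pos: [0.5683, 0.1023, 0.0274]
orientation: [-0.411, 0.575, -0.575, 0.411]
ft_force: [-0.1, -0.5, 0.6]
opening: 0.0676
```

>>> send_rows:
  increments:
    - [[0,0,8],[0,0,0]]
    - [[0,0,23],[0,0,0]]
    - [[0,0,43],[0,0,0]]
    - [[0,0,68],[0,0,0]]
    - [[0,0,93],[0,0,0]]
    - [[0,0,113],[0,0,0]]
    - [[0,0,125],[0,0,0]]
    - [[0,0,130],[0,0,0]]

```text
time_s: 8.5
tool_pos: [0.5689, 0.1025, 0.1592]
orientation: [0.41, -0.575, 0.575, -0.412]
ft_force: [0.0, 0.2, -0.6]
opening: 0.0695
```

```bash
python3 -c "
from ovs import *
print(r.get_obs()['tool_pos'])
shov('g4',[.5685,.1025,.04],[cyl(.5685,.1025,.03,0,.017),cyl(.5685,.1025,.017,.005,.06)],40)"
```

```text
[0.56887288 0.10252181 0.15921866]
```

View pics/g4.png

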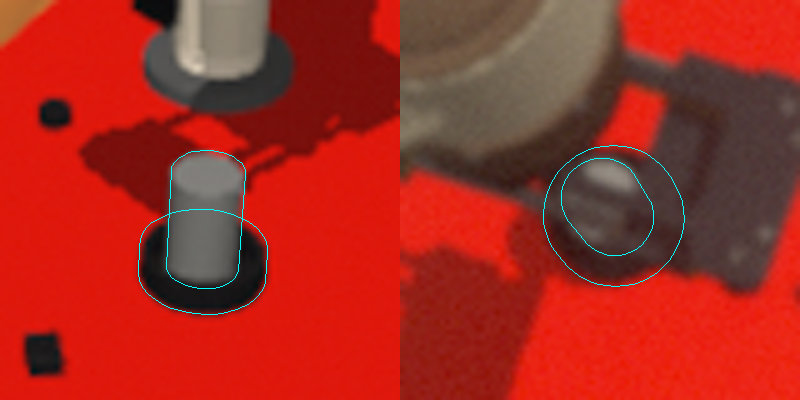

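The cap stands upright inside the holder, let go (scene crop (205,220)). Next is the spacer.

>>> send_rows:
  increments:
    - [[-1,-15,0],[0,0,-0.03]]
    - [[-2,-45,0],[0,0,-0.1]]
    - [[-4,-85,0],[0,0,-0.18]]
    - [[-7,-125,0],[0,0,-0.27]]
    - [[-9,-165,0],[0,0,-0.36]]
    - [[-12,-205,0],[0,0,-0.45]]
    - [[-14,-245,0],[0,0,-0.54]]
    - [[-16,-285,0],[0,0,-0.63]]
    - [[-19,-325,0],[0,0,-0.71]]
    - [[-21,-360,0],[0,0,-0.78]]
    - [[-22,-385,0],[0,0,-0.82]]
    - [[-23,-398,0],[0,0,-0.84]]
  gripper: 70

```text
time_s: 9.8
tool_pos: [0.5438, -0.2981, 0.1558]
orientation: [-0.14, 0.694, -0.693, 0.138]
ft_force: [-0.3, -0.7, -0.4]
opening: 0.0606
```

>>> send_rows:
  increments:
    - [[0,0,0],[0,0,0]]
    - [[0,0,-10],[0,0,0]]
    - [[0,0,-30],[0,0,0]]
    - [[0,0,-45],[0,0,0]]
    - [[0,0,-50],[0,0,0]]
    - [[0,0,-50],[0,0,0]]

```text
time_s: 10.4
tool_pos: [0.545, -0.2944, 0.1064]
orientation: [-0.142, 0.693, -0.692, 0.141]
ft_force: [0.3, -0.4, 0.2]
opening: 0.0606
```

```bash
python3 -c "
from ovs import *
o=r.get_obs();print(o['tool_pos'],o['qpos'].round(3))
from scipy.spatial.transform import Rotation as R
m=R.from_quat(o['orientation']).as_matrix(); print(m.round(3),np.degrees(np.arctan2(m[1,0],m[0,0])))
shov('g5',[.546,-.2955,.07],[box(.546,-.2955,1.97,.046,.026,.04,.066)],50)"
```

```text
[ 0.54499513 -0.29437461  0.10640584] [-0.234  0.477 -0.157 -0.    -0.94   0.637]
[[-0.92  -0.002  0.392]
 [-0.392  0.001 -0.92 ]
 [ 0.002 -1.    -0.002]] -156.92559517826308
```

View pics/g5.png

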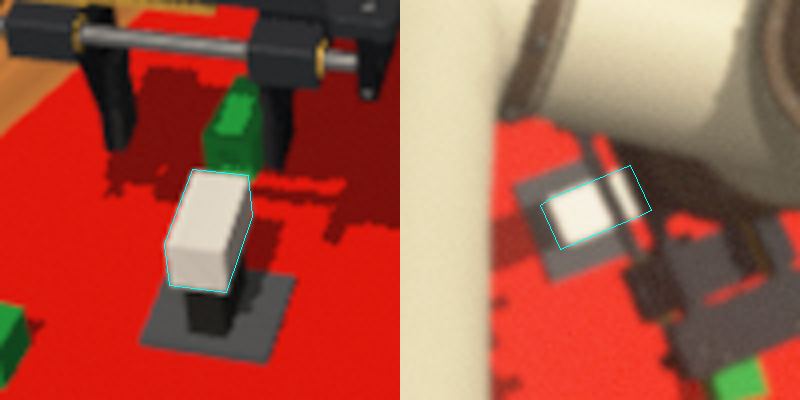

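Scene crop: the fingers are above and to either side of the spacer at (210,230), and the outline matches within 1–2 mm. Descend and close.

>>> send_rows:
  increments:
    - [[0,0,-8],[0,0,0]]
    - [[0,0,-22],[0,0,0]]
    - [[0,0,-38],[0,0,0]]
    - [[0,0,-53],[0,0,0]]
    - [[0,0,-65],[0,0,0]]
    - [[0,0,-71],[0,0,0]]
    - [[0,0,-71],[0,0,0]]
    - [[0,0,-71],[0,0,0]]

```text
time_s: 11.3
tool_pos: [0.5457, -0.2959, 0.0368]
orientation: [0.141, -0.693, 0.693, -0.141]
ft_force: [0.3, 0.0, 0.6]
opening: 0.0612
```

>>> send_rows:
  increments:
    - [[0,0,0],[0,0,0]]
    - [[0,0,0],[0,0,0]]
    - [[0,0,0],[0,0,0]]
    - [[0,0,0],[0,0,0]]
    - [[0,0,0],[0,0,0]]
    - [[0,0,0],[0,0,0]]
    - [[0,0,0],[0,0,0]]
  gripper: 5

```text
time_s: 12.0
tool_pos: [0.5454, -0.2957, 0.0367]
orientation: [0.141, -0.693, 0.693, -0.141]
ft_force: [0.8, -0.7, 0.5]
opening: 0.0258
```

Gripped with the opening at 26 mm. Lift.

>>> send_rows:
  increments:
    - [[0,0,4],[0,0,0]]
    - [[0,0,14],[0,0,0]]
    - [[0,0,34],[0,0,0]]
    - [[0,0,60],[0,0,0]]
    - [[0,0,90],[0,0,0]]
    - [[0,0,120],[0,0,0]]
    - [[0,0,150],[0,0,0]]
    - [[0,0,180],[0,0,0]]
    - [[0,0,205],[0,0,0]]
    - [[0,0,220],[0,0,0]]
    - [[0,0,225],[0,0,0]]
    - [[0,0,225],[0,0,0]]

```text
time_s: 13.2
tool_pos: [0.5454, -0.2957, 0.2624]
orientation: [0.14, -0.693, 0.693, -0.141]
ft_force: [-0.4, -0.2, -0.7]
opening: 0.0256
```

>>> send_rows:
  increments:
    - [[0,5,0],[0.12,0.05,0]]
    - [[2,15,0],[0.24,0.1,0]]
    - [[5,30,0],[0.36,0.15,0]]
    - [[8,45,0],[0.48,0.2,0]]
    - [[11,60,0],[0.6,0.25,0]]
    - [[14,75,0],[0.72,0.305,0]]
    - [[14,75,0],[0.72,0.305,0]]
    - [[14,75,0],[0.72,0.305,0]]

```text
time_s: 14.0
tool_pos: [0.5592, -0.2213, 0.2596]
orientation: [-0.184, 0.905, -0.377, 0.075]
ft_force: [0.4, 1.1, -0.1]
opening: 0.0257
```

```bash
python3 -c "
from ovs import *
o=r.get_obs();print(o['tool_pos'],o['qpos'].round(3))
from scipy.spatial.transform import Rotation as R
m=R.from_quat(o['orientation']).as_matrix(); print(m.round(3))
im,D=r.grab_frame('scene');cv2.imwrite('pics/s6.png',im[:,:,::-1])"
```

```text
[ 0.55916689 -0.22131465  0.25961477] [-0.402  0.66   0.556 -0.572 -2.017  0.698]
[[-0.921 -0.276  0.275]
 [-0.39   0.648 -0.654]
 [ 0.003 -0.71  -0.704]]
```

View pics/s6.png

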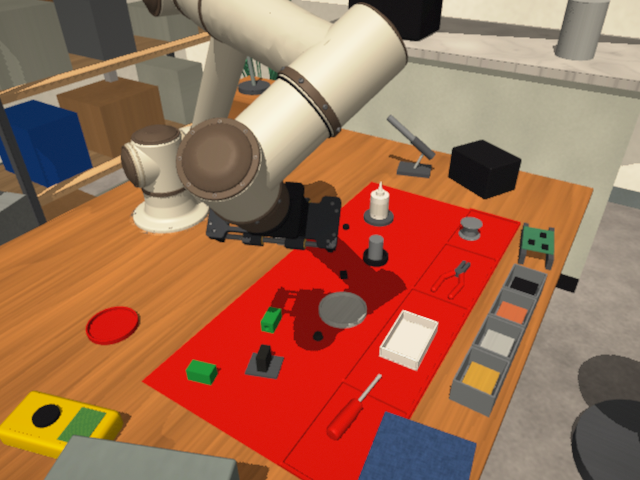

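Scene view: the rest at (264,362) is empty and the cap still stands in the holder at (376,248). The wrist is following the rotation, so I continue.

>>> send_rows:
  increments:
    - [[2,10,0],[0.1,0.04,0]]
    - [[5,25,0],[0.2,0.085,0]]
    - [[8,40,0],[0.3,0.13,0]]
    - [[11,55,0],[0.4,0.17,0]]
    - [[14,70,0],[0.5,0.21,0]]
    - [[14,80,0],[0.6,0.255,0]]
    - [[14,85,0],[0.7,0.298,0]]
    - [[14,85,0],[0.727,0.308,0]]
    - [[14,85,0],[0.727,0.308,0]]
    - [[14,85,0],[0.727,0.308,0]]

```text
time_s: 15.05
tool_pos: [0.5734, -0.1358, 0.2628]
orientation: [-0.199, 0.98, -0.002, 0.001]
ft_force: [-0.3, -0.5, -0.5]
opening: 0.0257
```

```bash
python3 -c "
from ovs import *
o=r.get_obs();print(o['tool_pos'],o['qpos'].round(3))
from scipy.spatial.transform import Rotation as R
m=R.from_quat(o['orientation']).as_matrix(); print(m.round(3))
im,D=r.grab_frame('scene');cv2.imwrite('pics/s7.png',im[:,:,::-1])"
```

```text
[ 0.57335997 -0.13580264  0.2628246 ] [-0.484  0.887  0.633 -1.267 -2.416  0.394]
[[-0.921 -0.39   0.003]
 [-0.39   0.921 -0.003]
 [-0.002 -0.004 -1.   ]]
```

View pics/s7.png

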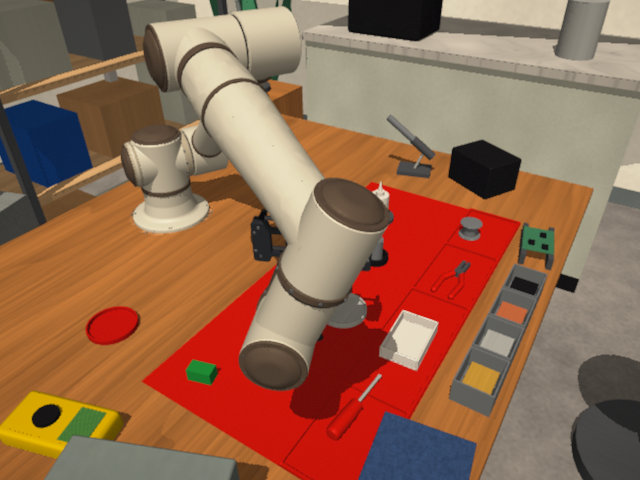

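>>> send_rows:
  increments:
    - [[2,8,-5],[0,0,0]]
    - [[5,20,-15],[0,0,0]]
    - [[8,33,-28],[0,0,0]]
    - [[11,46,-41],[0,0,0]]
    - [[13,55,-50],[0,0,0]]
    - [[14,59,-54],[0,0,0]]
    - [[14,60,-56],[0,0,0]]
    - [[14,60,-56],[0,0,0]]
    - [[14,60,-56],[0,0,0]]

```text
time_s: 16.0
tool_pos: [0.5874, -0.0763, 0.2059]
orientation: [-0.199, 0.98, -0.0, 0.001]
ft_force: [0.2, -0.6, -0.8]
opening: 0.0259
```

```bash
python3 -c "
from ovs import *
o=r.get_obs();print(o['tool_pos'],o['qpos'].round(3))
from scipy.spatial.transform import Rotation as R
m=R.from_quat(o['orientation']).as_matrix(); print(m.round(3), o['tool_pos']-.019*m[:,1])
shov('g8',[.594,-.093,.2],[box(.594,-.093,1.97,.026,.026,.183,.229)],50)
for n in('scene','top'): cv2.imwrite(f'pics/f8{n}.png',np.load('g8'+n+'.npz')['im'][:,:,::-1])"
```

```text
[ 0.58742886 -0.07630732  0.20590914] [-0.399  0.928  0.555 -1.212 -2.301  0.512]
[[-0.921 -0.39   0.001]
 [-0.39   0.921  0.   ]
 [-0.001 -0.    -1.   ]] [ 0.59483112 -0.09380608  0.20591378]
```

View pics/g8.png

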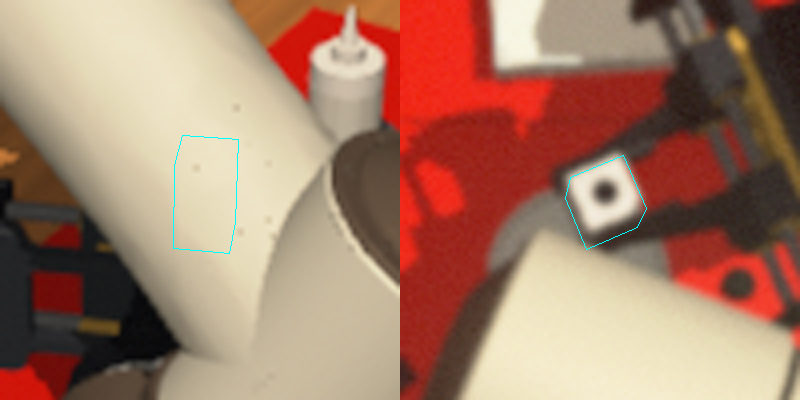

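View pics/f8scene.png

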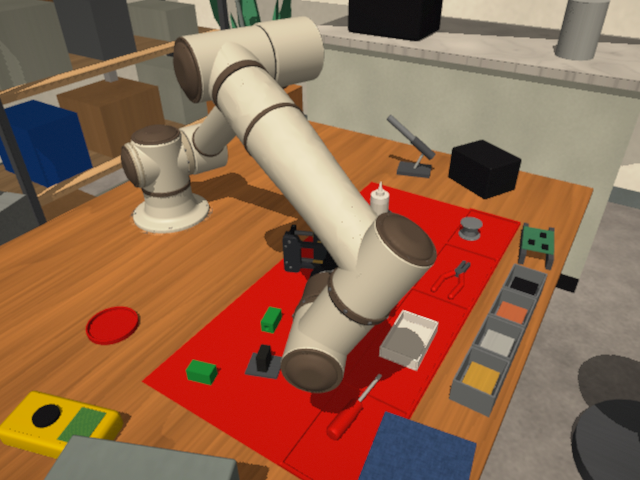

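View pics/f8top.png

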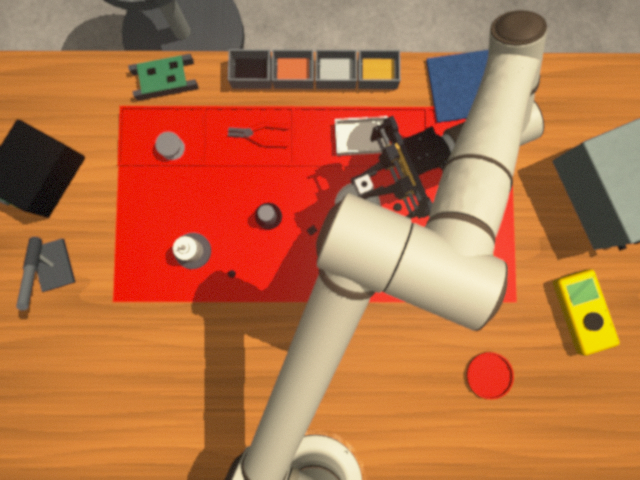

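The top crop shows the spacer from above with its round hole at (603,190), looking up over the dish. The cap is in the holder at (267,215) and the bystanders are where they were. I let it settle, then hand in.

>>> send_rows:
  increments:
    - [[0,0,0],[0,0,0]]
    - [[0,0,0],[0,0,0]]
    - [[0,0,0],[0,0,0]]
    - [[0,0,0],[0,0,0]]
    - [[0,0,0],[0,0,0]]

```text
time_s: 16.6
tool_pos: [0.5874, -0.0757, 0.2056]
orientation: [-0.199, 0.98, 0.0, 0.0]
ft_force: [0.4, -0.3, 0.3]
opening: 0.0259
```

```bash
python3 -c "
from h import *
o=r.get_obs();print(o['tool_pos'],o['dq'].round(4),o['opening'],o['ft_force'])
print(r.finish_job())"
```

```text
[ 0.58737301 -0.07570173  0.20555778] [ 0.0007  0.0009 -0.0014  0.0008  0.0007  0.0002] 0.02593963631378929 [ 0.42242653 -0.32379366  0.2662938 ]
the job is handed in; nothing more can be done
None
```

I lifted the cap off the bottle and released it mouth down in the holder. I then picked the aluminium spacer off its rest, turned it hole up and held it over the steel dish. The job was handed in at about 16.6 s; `finish_job` gives no verdict.

- **Cap:** the close-up after release showed it upright in the holder, about centred. The last top picture shows it still there.
- **Spacer:** the top picture shows the hole facing up. From the tool pose, the centre is at about (0.595, -0.093, 0.206) m, roughly 1 mm from the measured dish centre. The fingers are at 25.9 mm on the 26 mm section, and the arm is steady with outside force under 1 N.
- **Bystanders:** those in view in the last pictures look unmoved; I judged this by eye, not by measurement.
- **Limits and disagreements:** the scene camera's view of the held spacer was blocked by the arm, so the hole-up check rests on the top camera and the tool pose. The two cameras disagreed by 1 to 3 mm on the fitted positions, and by about 10° on the spacer's yaw in the outline fit. For the yaw I used the depth fits, which agreed within 1°.

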